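# Lengthen a telescopic table leg to its next locking hole

### The job

Lengthen the folding table's leg that lies in the plywood cradle: pull the spring plunger's knob up, slide the sleeve with the rubber foot outwards, and let the plunger drop fully home in the next hole, which is hidden inside the sleeve and must be found by feel. Never force the sleeve against the pin (a 30 N side load bends it), do not knock the things lying around, and let go when it is locked.

Things in the scene. Friction and masses are not known exactly. Their poses are not given: they have to be found in the camera images.
- board: plywood cradle board, 130 x 490 x 12 mm, fixed, a telescopic table leg lying along it. Origin on the table surface below the leg's first hole; +y runs along the leg the way that lengthens it, z up. Board: y -170 to 320 mm. Two black saddles (58 mm wide, 62 mm tall, at y = -140 and -80 mm) hold the inner tube still
- first_hole (a point): centre of the first locking hole in the top face (55 mm above the table) of the fixed inner tube: white, 30 mm square. The pin starts in it. The holes are 13 mm wide. The second hole lies 50 to 85 mm further along the board's +y, different from leg to leg and hidden under the sleeve: it must be found by feel. There are no others
- sleeve (a joint): how far (m) the outer sleeve is slid out along the board's +y: 0 = pin centred in the first hole, end stop 0.100. White 40 mm square tube round the inner one, from 15 mm behind to 180 mm ahead of the plunger's axis, with a black collar (48 mm square, 60 mm long, top at 64 mm) under the plunger and a 48 mm rubber foot at the far end. Friction 4 N, plus 2 to 3 N while the pin rubs
- plunger (a joint): how far (m) the spring plunger is pulled up: 0 = pin fully down in a hole, 0.009 to 0.010 = pin tip resting on the solid top of the inner tube, at most 0.016. The spring pushes down with 9 N at 0 and 14 N at full pull. It does not stay up by itself: let go over solid tube it rests on the tube, and drops when the sleeve brings it over a hole
- knob (a point): centre of the plunger's black upright cylindrical pull knob, 28 mm across, 20 mm tall; 96 mm above the table when the pin is down. Its underside is then 22 mm over the collar's top; a 24 mm wide steel bushing stands below it, up to 76 mm above the table. It moves with the sleeve and the plunger
- sleeve_grip (a point): point on the sleeve's axis 75 mm ahead (board's +y) of the plunger's axis, 40 mm above the table, on a bare stretch of the white 40 mm square sleeve (top at 60 mm, underside 8 mm above the board) that can be gripped from above across the leg and slid
- pin: the plunger's steel pin, 10 mm thick with a flat, slightly chamfered tip, hidden in the collar under the knob; origin at its tip, 45 mm above the table when fully down. Its tip then reaches 10 mm into the tube and the sleeve has 1.5 mm of play either way. Its side load on the walls of the holes must stay under 30 N
- wrench: bystander: steel open-ended wrench, 150 mm long, lying flat; origin at about mid-length, on the underside; leave it alone
- screwdriver: bystander: screwdriver, 180 mm long, lying flat; origin at about mid-length, on the underside; leave it alone
- rivet_jar: bystander: small glass jar with a steel lid, 44 mm across, 60 mm tall; origin at the centre of its underside; leave it alone
- tape: bystander: roll of paper tape lying flat, 96 mm across, 36 mm tall; origin at the centre of its underside; leave it alone
- spare_foot: bystander: spare square black rubber foot, open side up, 50 x 50 x 28 mm; origin at the centre of its underside; leave it alone
- carton: bystander: small white carton, 100 x 70 x 45 mm; origin at the centre of its underside; leave it alone
- spare_knob: bystander: loose spare black knob, 32 mm across, 22 mm tall, standing on the table (not on the leg); origin at the centre of its underside; leave it alone

How it is judged (in metres and radians):
On the way, in this order (a step that is already met when the one before it is completed fails the run):
1. the plunger is pulled until its pin is out of the first hole (value of joint plunger above 0.009 m), for 0.1 s.
2. the sleeve has been slid out beyond the first hole (value of joint sleeve above 0.012 m), for 0.1 s.
At the end, for the whole second after the job is handed in: the plunger is fully down (within 2 mm of home) in the second hole, the sleeve 40 to 90 mm further out than at the first hole and at rest, everything let go (value of joint plunger below 0.002 m and value of joint sleeve between 0.04 and 0.09 m and velocity of joint sleeve between -0.01 and 0.01 m/s); the robot touches nothing.
It fails at once if the pin is loaded sideways with more than 30 N against a wall of a hole (contact force between pin and board_c2 above 30 N or contact force between pin and board_c3 above 30 N or contact force between pin and insert_c2 above 30 N or contact force between pin and insert_c3 above 30 N).
It fails at once if a bystander is pushed more than 25 mm or knocked over (distance of any of wrench, screwdriver, rivet_jar, tape, spare_foot, carton, spare_knob from where it was at the start of the episode above 0.025 m or angle between any of rivet_jar, carton's own z axis and vertical above 0.6 rad).
It also fails if it takes over 51 s, if anything falls off the work surface, if the arm or the gripper's body presses on something with over 40 N, if the wrist force passes 120 N, or if a joint passes its speed limit or range.

### The arm

A 6-joint arm with a two-finger parallel gripper is mounted at the origin on the work surface. World frame = base frame: x ahead of the robot, y to its left, z up, the work surface at z = 0. Lengths are in mm, angles in rad, forces in N, time in s.
With the tool pointing down it reaches from about 250 to 775 mm from the base axis. Payload 4 kg.
Tool frame: the origin (TCP) lies midway between the tips of the shut fingers; the grasp point (between the pads) lies robot.pinch_z behind it (robot.pinch_z is the distance from the TCP to the grasp point, in mm); z points along the fingers, y is the line along which they close (so a half turn about z gives the same grasp; the last joint's range is limited). The gripper opens to 85 mm and grips with 20 to 120 N. Pads are 22 mm wide; open, the fingers measure 114 mm over their backs; the gripper's body (76 mm by 85 mm) begins 54 mm behind the grasp point. The pads swing forward as they close: fully open they stand 13 mm farther back than shut.
Start: joints at [1.086, 0.087, 1.371, -0, 1.684, -0.103], TCP at [204.935, 510.411, 231.341] pointing down, gripper open.
Joint ranges: [-3.1, 3.1], [-0.76, 2.03], [0.27, 2.55], [-1.08, 4.22], [0.17, 2.65], [-2.57, 2.57]. Speed limits (rad/s): [2.79, 2.79, 3.14, 3.14, 3.14, 3.14].

### API

Orientations are given as a rotation vector (axis times angle).
In Python, from cell import robot gives the robot as it stands.
- The arm moves only by the tool apply_moves, never from a script. Its argument "plan" is a list of rows, each an object of numbers: "jaw": the opening in per cent of the stroke, from 0 (shut) to 100 (fully open); "x", "y", "z": the shift along the tool's x, y, z in m; "rx", "ry", "rz": the turn, a rotation vector about the tool's x, y, z in degrees. A call has exactly 10 rows; each row shifts and turns the commanded pose from where the row before left it, along the tool's axes as they then stand; what a row does not reach is not made up. A row lasts 1/12 s, in which the tool goes at most 41.7 mm and 7.16 degrees, less where a joint would pass 70% of its speed; a pose out of reach is approached as far as the arm can. A call is refused whole if a number of a shift passes 0.0417 or a number of a turn 7.16, either way. A call with a gripper value outside its range is refused whole. The fingers move at their own pace and stop on an object; "newtons" is the grip in N (left out, the last holds). Time passes only in rows, so rows that do not move let the fingers close, or fill a call up. It gives the time, the measured TCP pose, the force, the opening and the grip force at its end, in the units of the state.
- robot.sense(): the state, without advancing time (a new reading comes with each control period).
- robot.grab_frame(name): name is "side" or "top" or "wrist"; returns a dict with "color" (420x560x3 uint8, red, green, blue), "fx", "fy", "cx", "cy" (pixels), "pose" (4x4, takes a point from camera to world coordinates). Camera axes: x right, y down, z forward; pixel columns grow to the right and rows downward; lengths in mm; the calibration is good to about 2 mm. A picture is of the moment at which its call begins. There is no depth.
- robot.sign_off(): hands the job in; it is judged then, once.
Trained networks look in a picture, given as the dict that the camera call returned (one of the last four; its "shot" number tells which), for a name from the list of things; names that differ only in an ending like _2 or _b are one class to them, and where a whole thing is asked for, a point or a joint stands for the part that bears it (a point fixed in the world has none). Each returns a list of dicts, best first, with "p" (0 to 1); they miss things now and then, are a little off and sometimes report something else, mostly with a low value. They report only what shows in the picture. A call takes as long as a camera call.
- robot.search_frame(thing, picture): "position" ([x, y, z] in mm, in world coordinates, good to about 4 mm: the middle of the surface that is visible of it).
The state is a dict: "t": time; "joint_positions": joint angles; "joint_velocities": joint speeds; "effort": joint torques, N m; "position": TCP position; "eef_rot": TCP orientation; "ft_force": force on the tool from outside, world axes, zero at the start; "ft_torque": the same for the moment, N m; "finger_gap": opening from 0.0 (shut) to 1.0 (fully open); "grasp_force": force on a finger pad.
Only numpy, scipy, OpenCV 4.12 (cv2) and the standard library are available. Lean on these libraries where they do the work, as an engineer would, in place of code of your own. Each camera call takes 0.05 s, during which the arm holds its last target. There are 200 camera calls.

## Working session

There is one attempt and no reset: what is moved stays moved. The work goes in short steps, Python scripts to look and compute and a tool call to move; the robot and the scene stay as the last step left them, time stands still between calls to the robot, and variables do not carry over. Pictures are saved under pics/ and viewed, at most 10 in all, crops included, and the job is handed in when it is done.

Besides the shell and the picture viewer there is one more tool, called after "Request:" in YAML: its name, and indented under it one key for each argument. apply_moves: Moves the arm, as the interface text tells. Its arguments: {"type":"object","properties":{"plan":{"type":"array"},"newtons":{"type":"number"}},"required":["plan"]}

```bash
ls; mkdir -p pics; python3 - <<'E'
from cell import robot
import cv2,numpy as np
print(robot.pinch_z, robot.sense())
for n in ("top","side"):
    f=robot.grab_frame(n)
    cv2.imwrite(f"pics/{n}0.png",f["color"][:,:,::-1])
    print(n,f["fx"],f["pose"][:3].round(3).tolist())
    for k in ("board","sleeve","knob","sleeve_grip","first_hole","spare_knob","rivet_jar","carton","tape","wrench","screwdriver","spare_foot"):
        r=robot.search_frame(k,f)
        print(k,[(np.round(d["position"]).tolist(),round(d["p"],2)) for d in r[:3]])
E
```

```text
pics
18.700000000000003 {'t': 0.0, 'joint_positions': array([ 1.08587195e+00,  8.80068303e-02,  1.37227614e+00,  4.93649246e-05,
        1.68359785e+00, -1.03100677e-01]), 'joint_velocities': array([0.00041276, 0.00137269, 0.00053573, 0.00013468, 0.00018251,
       0.00126117]), 'effort': array([ 1.38903655e-03, -3.51875103e+01, -3.13269854e+01, -3.61402249e-05,
        1.07713917e-02,  1.45621533e-05]), 'position': array([204.69395633, 509.9541329 , 230.09969403]), 'eef_rot': array([-0.59598701, -3.08381765,  0.00341691]), 'ft_force': array([ 0.63186953, -0.53310278,  0.25170847]), 'ft_torque': array([-0.00382434,  0.00444559, -0.01554049]), 'grasp_force': 0.0, 'finger_gap': 1.0017377938002308}
top 543.7586994710969 [[0.027, -0.982, 0.186, 372.451], [-0.999, -0.023, 0.027, -52.912], [-0.022, -0.187, -0.982, 1091.938]]
board [([538.0, -54.0, 14.0], 0.93)]
sleeve [([546.0, -36.0, 62.0], 0.79)]
knob [([522.0, -117.0, 104.0], 0.62)]
sleeve_grip [([545.0, -38.0, 62.0], 0.83), ([520.0, -116.0, 108.0], 0.41)]
first_hole [([537.0, -52.0, 14.0], 0.96)]
spare_knob [([703.0, 52.0, 22.0], 0.49)
[... 286 characters left out ...]
0, 23.0], 0.15)]
side 507.99580312914725 [[-1.0, 0.028, 0.0, 540.075], [0.02, 0.734, -0.679, 666.246], [-0.019, -0.679, -0.734, 841.347]]
board [([559.0, 20.0, 9.0], 0.79)]
sleeve [([551.0, -18.0, 60.0], 0.94)]
knob [([523.0, -108.0, 104.0], 0.75)]
sleeve_grip [([549.0, -21.0, 64.0], 0.66), ([555.0, 18.0, 11.0], 0.47), ([516.0, -110.0, 106.0], 0.2)]
first_hole [([560.0, 15.0, 13.0], 0.93)]
spare_knob [([701.0, 55.0, 21.0], 0.74)]
rivet_jar [([675.0, 3.0, 50.0], 0.89), ([550.0, -19.0, 64.0], 0.56)]
carton [([321.0, -227.0, 41.0], 0.75)]
tape [([434.0, 50.0, 28.0], 0.8)]
wrench [([384.0, -106.0, 6.0], 0.79)]
screwdriver [([605.0, -224.0, 22.0], 0.56)]
spare_foot [([560.0, -319.0, 20.0], 0.71)]
```

View pics/top0.png

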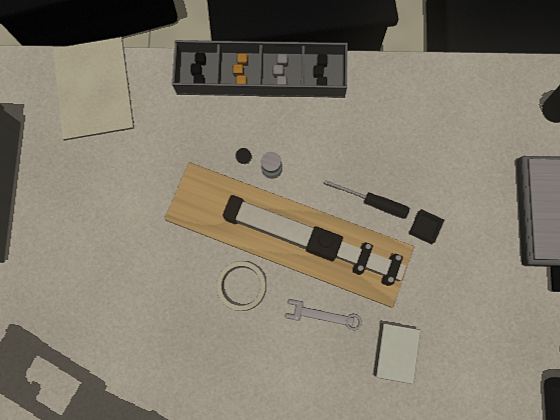

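View pics/side0.png

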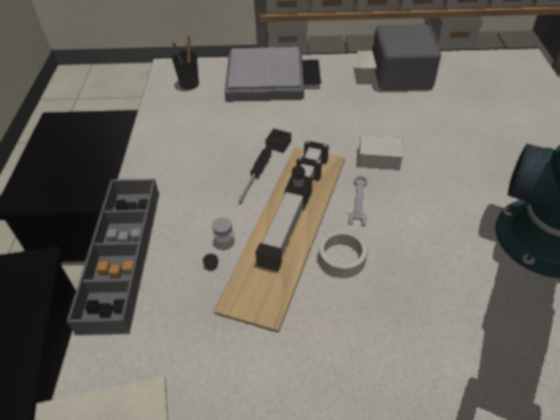

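The top view shows the board with corners near (190,163), (165,218), (394,306) and (413,247). The foot is at (234,209) and the collar with the knob at about (325,243). The leg's +y runs up and to the left. The jar (271,163) and the tape (242,286) lie clear of the knob, and the side view agrees. Next I fit the board axis and the knob position.

```bash
cat > h.py <<'E'
import numpy as np,cv2
from scipy.spatial.transform import Rotation as R
def topix(f,p):
    P=f["pose"]; c=P[:3,:3].T@(np.asarray(p,float)-P[:3,3]); return np.array([f["fx"]*c[0]/c[2]+f["cx"],f["fy"]*c[1]/c[2]+f["cy"]])
def ray(f,uv,z):
    P=f["pose"]; d=P[:3,:3]@np.array([(uv[0]-f["cx"])/f["fx"],(uv[1]-f["cy"])/f["fy"],1]); o=P[:3,3]
    return o+d*(z-o[2])/d[2]
E
python3 - <<'E'
from h import *; from cell import robot
for n in("top","side"):
    f=robot.grab_frame(n); hsv=cv2.cvtColor(f["color"],cv2.COLOR_RGB2HSV)
    m=cv2.inRange(hsv,(8,70,60),(28,255,255)); m=cv2.morphologyEx(m,cv2.MORPH_OPEN,np.ones((3,3)))
    k,l,s,c=cv2.connectedComponentsWithStats(m); i=1+s[1:,4].argmax()
    pts=np.argwhere(l==i)[:,::-1]
    w=np.array([ray(f,p,12)[:2] for p in pts],np.float32)
    r=cv2.minAreaRect(w); print(n,r)
    b=cv2.boxPoints(r); a,L=(b[1]-b[0]),(b[2]-b[1])
    y=a if np.linalg.norm(a)>np.linalg.norm(L) else L
    y=y/np.linalg.norm(y); y=y*np.sign(y[1])
    o=np.array(r[0])-75*y
    print("yaxis",y,np.degrees(np.arctan2(y[1],y[0])),"origin(if centred)",o, topix(f,[*o,105]))
    k=robot.search_frame("knob",f)[:1]; p=np.array(k[0]["position"]); print(p,topix(f,p))
    u,v=topix(f,p).astype(int)
    cv2.imwrite(f"pics/{n}c.png",cv2.resize(f["color"][v-45:v+45,u-60:u+60,::-1],None,fx=6,fy=6,interpolation=2)); print(u-60,v-45)
s=robot.sense();print(R.from_rotvec(s["eef_rot"]).as_matrix().round(3))
E
```

```text
top ((545.1157836914062, -45.364501953125), (489.1273498535156, 129.75172424316406), 70.32950592041016)
yaxis [0.33661044 0.94164395] 70.3295 origin(if centred) [ 519.87000084 -115.9878006 ] [325.50610937 238.94605334]
[ 520.7 -116.6  104.1] [325.81348839 238.57741925]
265 193
side ((543.6177368164062, -43.3929443359375), (489.78240966796875, 128.5364227294922), 70.369140625)
yaxis [0.3359589  0.94187665] 70.36914 origin(if centred) [ 518.42082024 -114.03369141] [297.61582607 170.53393569]
[ 519.6 -110.2  103.8] [297.11861205 172.21781597]
237 127
[[-0.928  0.373  0.   ]
 [ 0.373  0.928  0.   ]
 [ 0.     0.    -1.   ]]
```

Request:
apply_moves:
  plan:
    - {"rz": -2.25, "jaw": 70}
    - {"x": -0.0253, "y": -0.02415}
    - {"x": -0.0253, "y": -0.02415}
    - {"x": -0.0253, "y": -0.02415}
    - {"x": -0.0253, "y": -0.02415}
    - {"x": -0.0253, "y": -0.02415}
    - {"x": -0.0253, "y": -0.02415}
    - {"x": -0.0253, "y": -0.02415}
    - {"x": -0.0253, "y": -0.02415}
    - {"x": -0.0253, "y": -0.02415}
  newtons: 40

```text
$.plan[0]: bad value
```

Request:
apply_moves:
  plan:
    - {"x": -0.0253, "y": -0.02415}
    - {"x": -0.0253, "y": -0.02415}
    - {"x": -0.0253, "y": -0.02415}
    - {"x": -0.0253, "y": -0.02415}
    - {"x": -0.0253, "y": -0.02415}
    - {"x": -0.0253, "y": -0.02415}
    - {"x": -0.0253, "y": -0.02415}
    - {"x": -0.0253, "y": -0.02415}
    - {"x": -0.0253, "y": -0.02415}
    - {"x": -0.0253, "y": -0.02415}

```text
$.plan[0]: bad value
```

Request:
apply_moves:
  plan:
    - {"x": -0.0253, "y": -0.02415}
    - {"z": 0.02}
    - {"z": 0.02}
    - {"z": 0.02}
    - {}
    - {}
    - {}
    - {}
    - {}
    - {}

```text
$.plan[0]: bad value
```

Request:
apply_moves:
  plan:
    - {"x": 0, "y": 0, "z": 0, "rx": 0, "ry": 0, "rz": -2.25, "jaw": 70}
    - {"x": -0.0253, "y": -0.02415, "z": 0, "rx": 0, "ry": 0, "rz": 0, "jaw": 70}
    - {"x": -0.0253, "y": -0.02415, "z": 0, "rx": 0, "ry": 0, "rz": 0, "jaw": 70}
    - {"x": -0.0253, "y": -0.02415, "z": 0, "rx": 0, "ry": 0, "rz": 0, "jaw": 70}
    - {"x": -0.0253, "y": -0.02415, "z": 0, "rx": 0, "ry": 0, "rz": 0, "jaw": 70}
    - {"x": -0.0253, "y": -0.02415, "z": 0, "rx": 0, "ry": 0, "rz": 0, "jaw": 70}
    - {"x": -0.0253, "y": -0.02415, "z": 0, "rx": 0, "ry": 0, "rz": 0, "jaw": 70}
    - {"x": -0.0253, "y": -0.02415, "z": 0, "rx": 0, "ry": 0, "rz": 0, "jaw": 70}
    - {"x": -0.0253, "y": -0.02415, "z": 0, "rx": 0, "ry": 0, "rz": 0, "jaw": 70}
    - {"x": -0.0253, "y": -0.02415, "z": 0, "rx": 0, "ry": 0, "rz": 0, "jaw": 70}
  newtons: 40

```text
t: 2.33
position: [346.8, 227.7, 231.6]
eef_rot: [0.535, 3.095, 0.001]
ft_force: [1.0, 1.1, 0.3]
finger_gap: 0.703
grasp_force: 0.0
```

Request:
apply_moves:
  plan:
    - {"x": -0.0253, "y": -0.02415, "z": 0, "rx": 0, "ry": 0, "rz": 0, "jaw": 70}
    - {"x": -0.0253, "y": -0.02415, "z": 0, "rx": 0, "ry": 0, "rz": 0, "jaw": 70}
    - {"x": -0.0253, "y": -0.02415, "z": 0, "rx": 0, "ry": 0, "rz": 0, "jaw": 70}
    - {"x": -0.0253, "y": -0.02415, "z": 0, "rx": 0, "ry": 0, "rz": 0, "jaw": 70}
    - {"x": -0.0253, "y": -0.02415, "z": 0, "rx": 0, "ry": 0, "rz": 0, "jaw": 70}
    - {"x": -0.0253, "y": -0.02415, "z": 0, "rx": 0, "ry": 0, "rz": 0, "jaw": 70}
    - {"x": -0.0253, "y": -0.02415, "z": 0, "rx": 0, "ry": 0, "rz": 0, "jaw": 70}
    - {"x": -0.0253, "y": -0.02415, "z": 0, "rx": 0, "ry": 0, "rz": 0, "jaw": 70}
    - {"x": -0.0253, "y": -0.02415, "z": 0, "rx": 0, "ry": 0, "rz": 0, "jaw": 70}
    - {"x": -0.0253, "y": -0.02415, "z": 0, "rx": 0, "ry": 0, "rz": 0, "jaw": 70}

```text
t: 3.17
position: [504.1, -85.0, 231.4]
eef_rot: [0.536, 3.095, 0.0]
ft_force: [0.4, 0.3, 0.4]
finger_gap: 0.697
grasp_force: 0.0
```

Request:
apply_moves:
  plan:
    - {"x": -0.0253, "y": -0.02415, "z": 0, "rx": 0, "ry": 0, "rz": 0, "jaw": 70}
    - {"x": 0, "y": 0, "z": 0.02, "rx": 0, "ry": 0, "rz": 0, "jaw": 70}
    - {"x": 0, "y": 0, "z": 0.02, "rx": 0, "ry": 0, "rz": 0, "jaw": 70}
    - {"x": 0, "y": 0, "z": 0.02, "rx": 0, "ry": 0, "rz": 0, "jaw": 70}
    - {"x": 0, "y": 0, "z": 0, "rx": 0, "ry": 0, "rz": 0, "jaw": 70}
    - {"x": 0, "y": 0, "z": 0, "rx": 0, "ry": 0, "rz": 0, "jaw": 70}
    - {"x": 0, "y": 0, "z": 0, "rx": 0, "ry": 0, "rz": 0, "jaw": 70}
    - {"x": 0, "y": 0, "z": 0, "rx": 0, "ry": 0, "rz": 0, "jaw": 70}
    - {"x": 0, "y": 0, "z": 0, "rx": 0, "ry": 0, "rz": 0, "jaw": 70}
    - {"x": 0, "y": 0, "z": 0, "rx": 0, "ry": 0, "rz": 0, "jaw": 70}

```text
t: 4.0
position: [519.9, -114.5, 172.8]
eef_rot: [0.534, 3.093, -0.001]
ft_force: [0.9, 1.0, -0.3]
finger_gap: 0.698
grasp_force: 0.0
```

```bash
python3 - <<'E'
from h import *; from cell import robot
f=robot.grab_frame("wrist"); s=robot.sense()
print(s["position"],s["t"],s["ft_force"],R.from_rotvec(s["eef_rot"]).as_matrix().round(3).tolist())
cv2.imwrite("pics/w0.png",f["color"][:,:,::-1])
print([(np.round(k["position"],1),k["p"]) for k in robot.search_frame("knob",f)])
print(topix(f,[519.3,-115.2,106]),topix(f,[519.3,-115.2,86]))
E
```

```text
[ 519.78280558 -114.47321667  172.43903291] 4.05 [1.27446839 0.8359849  0.13309351] [[-0.942, 0.336, 0.002], [0.336, 0.942, -0.001], [-0.002, 0.0, -1.0]]
[(array([ 514.6, -115.9,  104. ]), 0.78)]
[274.45411208 220.7078347 ] [274.46045879 211.75100151]
```

View pics/w0.png

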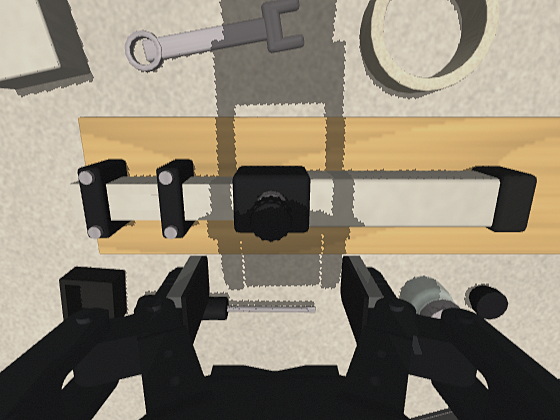

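The wrist view has the knob top at about (271,221), against a predicted (274,221), so the fix is within 1.5 mm. Gripping along the leg could press the pin against the wall of its hole. I'll turn the gripper 90° and grip across the leg instead.

```bash
python3 - <<'E'
from cell import robot
print(robot.sense()["joint_positions"].round(3))
E
```

```text
[-0.323  0.066  1.511  0.     1.563 -1.552]
```

Request:
apply_moves:
  plan:
    - {"x": 0, "y": 0, "z": 0, "rx": 0, "ry": 0, "rz": 7, "jaw": 70}
    - {"x": 0, "y": 0, "z": 0, "rx": 0, "ry": 0, "rz": 7, "jaw": 70}
    - {"x": 0, "y": 0, "z": 0, "rx": 0, "ry": 0, "rz": 7, "jaw": 70}
    - {"x": 0, "y": 0, "z": 0, "rx": 0, "ry": 0, "rz": 7, "jaw": 70}
    - {"x": 0, "y": 0, "z": 0, "rx": 0, "ry": 0, "rz": 7, "jaw": 70}
    - {"x": 0, "y": 0, "z": 0, "rx": 0, "ry": 0, "rz": 7, "jaw": 70}
    - {"x": 0, "y": 0, "z": 0, "rx": 0, "ry": 0, "rz": 7, "jaw": 70}
    - {"x": 0, "y": 0, "z": 0, "rx": 0, "ry": 0, "rz": 7, "jaw": 70}
    - {"x": 0, "y": 0, "z": 0, "rx": 0, "ry": 0, "rz": 7, "jaw": 70}
    - {"x": 0, "y": 0, "z": 0, "rx": 0, "ry": 0, "rz": 7, "jaw": 70}

```text
t: 4.93
position: [519.4, -114.5, 171.6]
eef_rot: [2.221, 2.222, 0.0]
ft_force: [-0.2, -0.5, 0.6]
finger_gap: 0.703
grasp_force: 0.0
```

Request:
apply_moves:
  plan:
    - {"x": 0, "y": 0, "z": 0, "rx": 0, "ry": 0, "rz": 7, "jaw": 70}
    - {"x": 0, "y": 0, "z": 0, "rx": 0, "ry": 0, "rz": 7, "jaw": 70}
    - {"x": -0.001, "y": 0, "z": 0, "rx": 0, "ry": 0, "rz": 6, "jaw": 70}
    - {"x": 0, "y": 0, "z": 0.015, "rx": 0, "ry": 0, "rz": 0, "jaw": 70}
    - {"x": 0, "y": 0, "z": 0.015, "rx": 0, "ry": 0, "rz": 0, "jaw": 70}
    - {"x": 0, "y": 0, "z": 0, "rx": 0, "ry": 0, "rz": 0, "jaw": 70}
    - {"x": 0, "y": 0, "z": 0, "rx": 0, "ry": 0, "rz": 0, "jaw": 70}
    - {"x": 0, "y": 0, "z": 0, "rx": 0, "ry": 0, "rz": 0, "jaw": 70}
    - {"x": 0, "y": 0, "z": 0, "rx": 0, "ry": 0, "rz": 0, "jaw": 70}
    - {"x": 0, "y": 0, "z": 0, "rx": 0, "ry": 0, "rz": 0, "jaw": 70}

```text
t: 5.77
position: [519.7, -115.6, 142.5]
eef_rot: [2.566, 1.809, 0.002]
ft_force: [0.4, -1.4, 0.0]
finger_gap: 0.702
grasp_force: 0.0
```

```bash
python3 - <<'E'
from h import *; from cell import robot
f=robot.grab_frame("wrist"); s=robot.sense()
print(s["position"],s["t"],s["ft_force"],R.from_rotvec(s["eef_rot"]).as_matrix().round(3).tolist())
cv2.imwrite("pics/w1.png",f["color"][:,:,::-1])
print([(np.round(k["position"],1),k["p"]) for k in robot.search_frame("knob",f)])
print(topix(f,[519.3,-115.2,106]))
E
```

```text
[ 519.63626777 -115.60657756  142.36898971] 5.8167 [-0.20929785  1.36164187  0.56975341] [[0.336, 0.942, 0.002], [0.942, -0.336, -0.001], [0.0, 0.002, -1.0]]
[(array([ 518.4, -111.2,  104.9]), 0.81)]
[272.5489501  237.34751978]
```

View pics/w1.png

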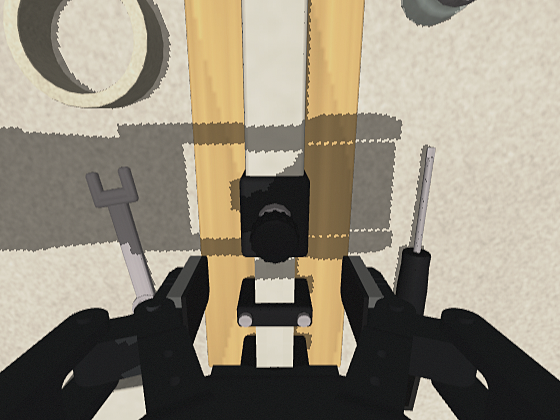

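The knob at (274,237) matches the prediction and lies midway between the fingers. I'll go down and grip it.

Request:
apply_moves:
  plan:
    - {"x": 0, "y": 0, "z": 0.012, "rx": 0, "ry": 0, "rz": 0, "jaw": 70}
    - {"x": 0, "y": 0, "z": 0.012, "rx": 0, "ry": 0, "rz": 0, "jaw": 70}
    - {"x": 0, "y": 0, "z": 0.012, "rx": 0, "ry": 0, "rz": 0, "jaw": 70}
    - {"x": 0, "y": 0, "z": 0.012, "rx": 0, "ry": 0, "rz": 0, "jaw": 60}
    - {"x": 0, "y": 0, "z": 0.012, "rx": 0, "ry": 0, "rz": 0, "jaw": 50}
    - {"x": 0, "y": 0, "z": 0.002, "rx": 0, "ry": 0, "rz": 0, "jaw": 40}
    - {"x": 0, "y": 0, "z": 0, "rx": 0, "ry": 0, "rz": 0, "jaw": 30}
    - {"x": 0, "y": 0, "z": 0, "rx": 0, "ry": 0, "rz": 0, "jaw": 20}
    - {"x": 0, "y": 0, "z": 0, "rx": 0, "ry": 0, "rz": 0, "jaw": 20}
    - {"x": 0, "y": 0, "z": 0, "rx": 0, "ry": 0, "rz": 0, "jaw": 20}
  newtons: 50

```text
t: 6.7
position: [519.4, -115.6, 77.3]
eef_rot: [-2.568, -1.81, -0.0]
ft_force: [5.4, -2.2, -9.1]
finger_gap: 0.306
grasp_force: 49.7
```

Request:
apply_moves:
  plan:
    - {"x": 0, "y": 0, "z": -0.002, "rx": 0, "ry": 0, "rz": 0, "jaw": 20}
    - {"x": 0, "y": 0, "z": -0.002, "rx": 0, "ry": 0, "rz": 0, "jaw": 20}
    - {"x": 0, "y": 0, "z": -0.002, "rx": 0, "ry": 0, "rz": 0, "jaw": 20}
    - {"x": 0, "y": 0, "z": -0.002, "rx": 0, "ry": 0, "rz": 0, "jaw": 20}
    - {"x": 0, "y": 0, "z": -0.002, "rx": 0, "ry": 0, "rz": 0, "jaw": 20}
    - {"x": 0, "y": 0, "z": -0.002, "rx": 0, "ry": 0, "rz": 0, "jaw": 20}
    - {"x": 0, "y": 0, "z": -0.001, "rx": 0, "ry": 0, "rz": 0, "jaw": 20}
    - {"x": 0, "y": 0, "z": 0, "rx": 0, "ry": 0, "rz": 0, "jaw": 20}
    - {"x": 0, "y": 0, "z": 0, "rx": 0, "ry": 0, "rz": 0, "jaw": 20}
    - {"x": 0, "y": 0, "z": 0, "rx": 0, "ry": 0, "rz": 0, "jaw": 20}

```text
t: 7.53
position: [519.4, -115.6, 89.4]
eef_rot: [-2.567, -1.81, 0.0]
ft_force: [6.8, -2.2, -13.3]
finger_gap: 0.311
grasp_force: 50.0
```

```bash
python3 - <<'E'
from h import *; from cell import robot
f=robot.grab_frame("side"); s=robot.sense()
print(s["position"],s["t"],s["ft_force"])
u,v=topix(f,[519.3,-115.2,100]).astype(int)
cv2.imwrite("pics/s1.png",cv2.resize(f["color"][v-45:v+45,u-60:u+60,::-1],None,fx=6,fy=6,interpolation=2)); print(u,v)
print([(np.round(k["position"],1),k["p"]) for k in robot.search_frame("knob",f)])
E
```

```text
[ 519.37775539 -115.60994023   89.39465669] 7.5833 [  7.08093813  -3.68885441 -12.6052969 ]
297 171
[(array([ 519.5, -110.1,  117.9]), 0.61)]
```

View pics/s1.png

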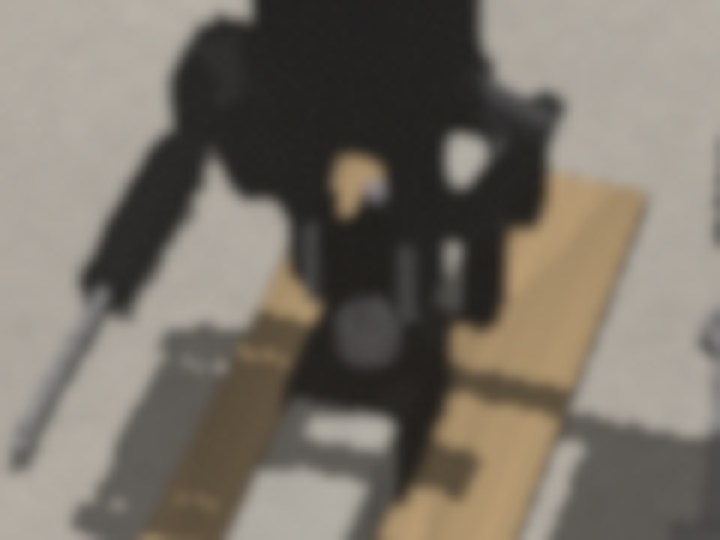

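The side crop shows the steel bushing below a raised knob, and the networks put the knob at z 118 (104 before). The 13 N downward force matches the spring at about 13 mm of pull, so the pin is out and I can slide.

Request:
apply_moves:
  plan:
    - {"x": 0.001, "y": 0, "z": 0, "rx": 0, "ry": 0, "rz": 0, "jaw": 20}
    - {"x": 0.003, "y": 0, "z": 0, "rx": 0, "ry": 0, "rz": 0, "jaw": 20}
    - {"x": 0.005, "y": 0, "z": 0, "rx": 0, "ry": 0, "rz": 0, "jaw": 20}
    - {"x": 0.007, "y": 0, "z": 0, "rx": 0, "ry": 0, "rz": 0, "jaw": 20}
    - {"x": 0.007, "y": 0, "z": 0, "rx": 0, "ry": 0, "rz": 0, "jaw": 20}
    - {"x": 0.007, "y": 0, "z": 0, "rx": 0, "ry": 0, "rz": 0, "jaw": 20}
    - {"x": 0.007, "y": 0, "z": 0, "rx": 0, "ry": 0, "rz": 0, "jaw": 20}
    - {"x": 0.004, "y": 0, "z": 0, "rx": 0, "ry": 0, "rz": 0, "jaw": 20}
    - {"x": 0.003, "y": 0, "z": 0, "rx": 0, "ry": 0, "rz": 0, "jaw": 20}
    - {"x": 0, "y": 0, "z": 0, "rx": 0, "ry": 0, "rz": 0, "jaw": 20}

```text
t: 8.47
position: [533.8, -75.1, 89.2]
eef_rot: [2.567, 1.81, -0.004]
ft_force: [6.1, -4.6, -13.3]
finger_gap: 0.309
grasp_force: 50.0
```

```bash
python3 - <<'E'
from h import *; from cell import robot
f=robot.grab_frame("side"); s=robot.sense()
print(s["position"],s["t"],s["ft_force"])
print([(np.round(k["position"],1),k["p"]) for k in robot.search_frame("knob",f)])
f=robot.grab_frame("top")
for n in("knob","sleeve"):print([(np.round(k["position"],1),k["p"]) for k in robot.search_frame(n,f)])
E
```

```text
[533.82392996 -75.10445086  89.22605217] 8.5167 [  6.31600207  -3.90418773 -13.13452562]
[(array([537.8, -70.6, 115.7]), 0.74)]
[]
[(array([575.3,  50.2,  60.1]), 0.75)]
```

Request:
apply_moves:
  plan:
    - {"x": 0, "y": 0, "z": 0.002, "rx": 0, "ry": 0, "rz": 0, "jaw": 20}
    - {"x": 0, "y": 0, "z": 0.001, "rx": 0, "ry": 0, "rz": 0, "jaw": 40}
    - {"x": 0, "y": 0, "z": 0, "rx": 0, "ry": 0, "rz": 0, "jaw": 80}
    - {"x": 0, "y": 0, "z": 0, "rx": 0, "ry": 0, "rz": 0, "jaw": 80}
    - {"x": 0, "y": 0, "z": 0, "rx": 0, "ry": 0, "rz": 0, "jaw": 80}
    - {"x": 0, "y": 0, "z": 0, "rx": 0, "ry": 0, "rz": 0, "jaw": 80}
    - {"x": 0, "y": 0, "z": -0.013, "rx": 0, "ry": 0, "rz": 0, "jaw": 80}
    - {"x": 0, "y": 0, "z": -0.02, "rx": 0, "ry": 0, "rz": 0, "jaw": 80}
    - {"x": 0, "y": 0, "z": -0.01, "rx": 0, "ry": 0, "rz": 0, "jaw": 80}
    - {"x": 0, "y": 0, "z": 0, "rx": 0, "ry": 0, "rz": 0, "jaw": 80}

```text
t: 9.55
position: [535.9, -74.4, 136.1]
eef_rot: [2.563, 1.807, 0.008]
ft_force: [0.5, -0.2, 1.3]
finger_gap: 0.802
grasp_force: 0.0
```

Request:
apply_moves:
  plan:
    - {"x": 0.025, "y": 0, "z": 0, "rx": 0, "ry": 0, "rz": 0, "jaw": 80}
    - {"x": 0.025, "y": 0, "z": 0, "rx": 0, "ry": 0, "rz": 0, "jaw": 80}
    - {"x": 0.025, "y": 0, "z": 0, "rx": 0, "ry": 0, "rz": 0, "jaw": 80}
    - {"x": 0, "y": 0, "z": 0.02, "rx": 0, "ry": 0, "rz": 0, "jaw": 80}
    - {"x": 0, "y": 0, "z": 0.02, "rx": 0, "ry": 0, "rz": 0, "jaw": 80}
    - {"x": 0, "y": 0, "z": 0, "rx": 0, "ry": 0, "rz": 0, "jaw": 80}
    - {"x": 0, "y": 0, "z": 0, "rx": 0, "ry": 0, "rz": 0, "jaw": 80}
    - {"x": 0, "y": 0, "z": 0, "rx": 0, "ry": 0, "rz": 0, "jaw": 80}
    - {"x": 0, "y": 0, "z": 0, "rx": 0, "ry": 0, "rz": 0, "jaw": 80}
    - {"x": 0, "y": 0, "z": 0, "rx": 0, "ry": 0, "rz": 0, "jaw": 80}

```text
t: 10.38
position: [559.9, -3.7, 93.9]
eef_rot: [2.567, 1.809, 0.003]
ft_force: [0.3, -0.7, 0.5]
finger_gap: 0.799
grasp_force: 0.0
```

```bash
python3 - <<'E'
from h import *; from cell import robot
s=robot.sense(); print(s["position"],s["t"],s["ft_force"])
f=robot.grab_frame("wrist"); cv2.imwrite("pics/w2.png",f["color"][:,:,::-1])
g=robot.grab_frame("side"); u,v=topix(g,[533.8,-75,100]).astype(int)
cv2.imwrite("pics/s2.png",g["color"][:,:,::-1])
for n in("top","side"):
  f=robot.grab_frame(n)
  print([(np.round(k["position"],1),k["p"]) for k in robot.search_frame("knob",f)])
print(u,v)
E
```

```text
[559.94067276  -3.7439905   93.88540411] 10.3833 [ 0.31572412 -0.68522361  0.45790553]
[(array([533.3, -75.6, 115.4]), 0.78)]
[]
290 185
```

View pics/w2.png

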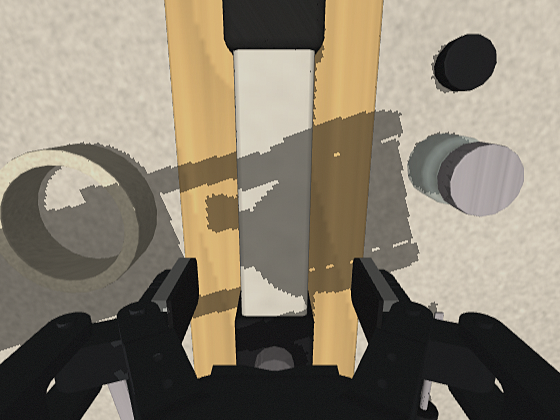

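The wrist view shows the bare sleeve centred at column 275 between the fingers at 180 and 370, with the tape and the jar well clear. I'll go down and grip lightly, so the grip slips before the pin can be overloaded.

Request:
apply_moves:
  plan:
    - {"x": 0, "y": 0, "z": 0.016, "rx": 0, "ry": 0, "rz": 0, "jaw": 80}
    - {"x": 0, "y": 0, "z": 0.016, "rx": 0, "ry": 0, "rz": 0, "jaw": 80}
    - {"x": 0, "y": 0, "z": 0.016, "rx": 0, "ry": 0, "rz": 0, "jaw": 80}
    - {"x": 0, "y": 0, "z": 0.014, "rx": 0, "ry": 0, "rz": 0, "jaw": 80}
    - {"x": 0, "y": 0, "z": 0, "rx": 0, "ry": 0, "rz": 0, "jaw": 70}
    - {"x": 0, "y": 0, "z": 0, "rx": 0, "ry": 0, "rz": 0, "jaw": 60}
    - {"x": 0, "y": 0, "z": 0, "rx": 0, "ry": 0, "rz": 0, "jaw": 50}
    - {"x": 0, "y": 0, "z": 0, "rx": 0, "ry": 0, "rz": 0, "jaw": 38}
    - {"x": 0, "y": 0, "z": 0, "rx": 0, "ry": 0, "rz": 0, "jaw": 38}
    - {"x": 0, "y": 0, "z": 0, "rx": 0, "ry": 0, "rz": 0, "jaw": 38}
  newtons: 20

```text
t: 11.52
position: [559.8, -3.4, 31.6]
eef_rot: [2.567, 1.81, 0.003]
ft_force: [-0.2, 0.1, 2.5]
finger_gap: 0.467
grasp_force: 23.1
```

```bash
cat > chk.py <<'E'
from h import *; from cell import robot
s=robot.sense(); d=np.array([.336,.942]); 
f=robot.grab_frame("top"); f2=robot.grab_frame("side")
print("t",s["t"],"s",(s["position"][:2]-[559.9-14.4,-3.7-40.5])@d,"Fy",s["ft_force"][:2]@d,[(np.round(k["position"],1),k["p"]) for k in robot.search_frame("knob",f)[:1]],[(np.round(k["position"],1),k["p"]) for k in robot.search_frame("knob",f2)[:1]])
E
python3 chk.py
```

```text
t 11.5167 s 43.26186188609988 Fy 0.05615024505430534 [(array([ 606.6, -234.7,   20.4]), 0.56)] [(array([677.3,   3.4,  51. ]), 0.17)]
```

Request:
apply_moves:
  plan:
    - {"x": 0.0003, "y": 0, "z": 0, "rx": 0, "ry": 0, "rz": 0, "jaw": 38}
    - {"x": 0.0003, "y": 0, "z": 0, "rx": 0, "ry": 0, "rz": 0, "jaw": 38}
    - {"x": 0.0003, "y": 0, "z": 0, "rx": 0, "ry": 0, "rz": 0, "jaw": 38}
    - {"x": 0.0003, "y": 0, "z": 0, "rx": 0, "ry": 0, "rz": 0, "jaw": 38}
    - {"x": 0.0003, "y": 0, "z": 0, "rx": 0, "ry": 0, "rz": 0, "jaw": 38}
    - {"x": 0.0003, "y": 0, "z": 0, "rx": 0, "ry": 0, "rz": 0, "jaw": 38}
    - {"x": 0.0003, "y": 0, "z": 0, "rx": 0, "ry": 0, "rz": 0, "jaw": 38}
    - {"x": 0.0003, "y": 0, "z": 0, "rx": 0, "ry": 0, "rz": 0, "jaw": 38}
    - {"x": 0.0003, "y": 0, "z": 0, "rx": 0, "ry": 0, "rz": 0, "jaw": 38}
    - {"x": 0.0003, "y": 0, "z": 0, "rx": 0, "ry": 0, "rz": 0, "jaw": 38}

```text
t: 12.55
position: [559.8, -3.3, 31.6]
eef_rot: [2.565, 1.808, -0.005]
ft_force: [-5.6, -7.9, 8.1]
finger_gap: 0.463
grasp_force: 23.8
```

```bash
python3 chk.py; python3 - <<'E'
from h import *; from cell import robot
for n in ("top","side","wrist"):
  f=robot.grab_frame(n); u,v=topix(f,[533.8+1,-75+3,110]).astype(int); print(n,u,v)
  im=f["color"][:,:,::-1]
  cv2.imwrite(f"pics/{n}3.png",im)
a=[cv2.imread(f"pics/{n}3.png") for n in("top","side")]
a=[cv2.resize(i[130:310,220:420] if k==0 else i[110:290,200:400],(400,360),interpolation=2) for k,i in enumerate(a)]
cv2.imwrite("pics/m3.png",np.hstack(a))
E
```

```text
t 12.55 s 43.302915838010534 Fy -9.292111114439484 [(array([532.8, -75.6, 113.4]), 0.77)] []
top 301 229
side 290 183
wrist 271 599
```

View pics/m3.png

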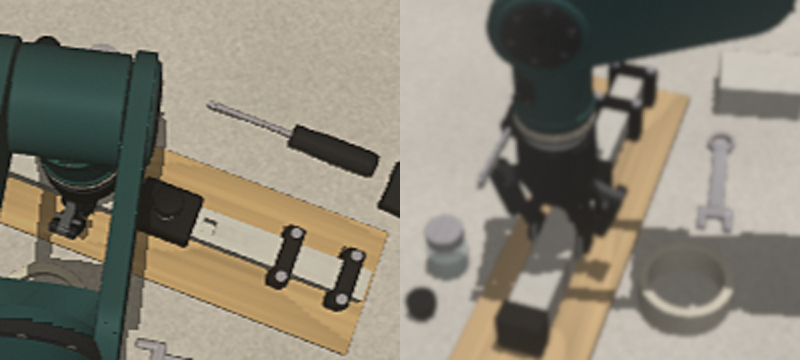

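The top crop shows the knob still up over the collar, with the first hole uncovered behind it at about (208,222) in the crop. The arm is compliant: 3 mm of command gave 9 N and no slip. I'll carry on in small steps.

Request:
apply_moves:
  plan:
    - {"x": 0.0003, "y": 0, "z": 0, "rx": 0, "ry": 0, "rz": 0, "jaw": 38}
    - {"x": 0.0003, "y": 0, "z": 0, "rx": 0, "ry": 0, "rz": 0, "jaw": 38}
    - {"x": 0.0003, "y": 0, "z": 0, "rx": 0, "ry": 0, "rz": 0, "jaw": 38}
    - {"x": 0.0003, "y": 0, "z": 0, "rx": 0, "ry": 0, "rz": 0, "jaw": 38}
    - {"x": 0.0003, "y": 0, "z": 0, "rx": 0, "ry": 0, "rz": 0, "jaw": 38}
    - {"x": 0.0003, "y": 0, "z": 0, "rx": 0, "ry": 0, "rz": 0, "jaw": 38}
    - {"x": 0.0003, "y": 0, "z": 0, "rx": 0, "ry": 0, "rz": 0, "jaw": 38}
    - {"x": 0.0003, "y": 0, "z": 0, "rx": 0, "ry": 0, "rz": 0, "jaw": 38}
    - {"x": 0.0003, "y": 0, "z": 0, "rx": 0, "ry": 0, "rz": 0, "jaw": 38}
    - {"x": 0.0003, "y": 0, "z": 0, "rx": 0, "ry": 0, "rz": 0, "jaw": 38}

```text
t: 13.73
position: [560.6, -1.2, 31.6]
eef_rot: [2.564, 1.807, -0.007]
ft_force: [-6.0, -10.1, 7.1]
finger_gap: 0.463
grasp_force: 23.8
```

```bash
python3 chk.py
```

```text
t 13.7333 s 45.580671020608335 Fy -11.499401337737247 [(array([534.5, -72.3, 117.8]), 0.64)] []
```

Request:
apply_moves:
  plan:
    - {"x": 0.0004, "y": 0, "z": 0, "rx": 0, "ry": 0, "rz": 0, "jaw": 38}
    - {"x": 0.0004, "y": 0, "z": 0, "rx": 0, "ry": 0, "rz": 0, "jaw": 38}
    - {"x": 0.0004, "y": 0, "z": 0, "rx": 0, "ry": 0, "rz": 0, "jaw": 38}
    - {"x": 0.0004, "y": 0, "z": 0, "rx": 0, "ry": 0, "rz": 0, "jaw": 38}
    - {"x": 0.0004, "y": 0, "z": 0, "rx": 0, "ry": 0, "rz": 0, "jaw": 38}
    - {"x": 0.0004, "y": 0, "z": 0, "rx": 0, "ry": 0, "rz": 0, "jaw": 38}
    - {"x": 0.0004, "y": 0, "z": 0, "rx": 0, "ry": 0, "rz": 0, "jaw": 38}
    - {"x": 0.0004, "y": 0, "z": 0, "rx": 0, "ry": 0, "rz": 0, "jaw": 38}
    - {"x": 0.0004, "y": 0, "z": 0, "rx": 0, "ry": 0, "rz": 0, "jaw": 38}
    - {"x": 0.0004, "y": 0, "z": 0, "rx": 0, "ry": 0, "rz": 0, "jaw": 38}

```text
t: 14.77
position: [561.9, 2.6, 31.6]
eef_rot: [2.564, 1.807, -0.007]
ft_force: [-5.9, -8.9, 6.6]
finger_gap: 0.462
grasp_force: 23.8
```

```bash
python3 chk.py
```

```text
t 14.7667 s 49.61794390793186 Fy -10.379612847522475 [(array([537.9, -67.4, 115.3]), 0.56)] [(array([ 319.7, -230.5,   43. ]), 0.63)]
```

Request:
apply_moves:
  plan:
    - {"x": 0.0004, "y": 0, "z": 0, "rx": 0, "ry": 0, "rz": 0, "jaw": 38}
    - {"x": 0.0004, "y": 0, "z": 0, "rx": 0, "ry": 0, "rz": 0, "jaw": 38}
    - {"x": 0.0004, "y": 0, "z": 0, "rx": 0, "ry": 0, "rz": 0, "jaw": 38}
    - {"x": 0.0004, "y": 0, "z": 0, "rx": 0, "ry": 0, "rz": 0, "jaw": 38}
    - {"x": 0.0004, "y": 0, "z": 0, "rx": 0, "ry": 0, "rz": 0, "jaw": 38}
    - {"x": 0.0004, "y": 0, "z": 0, "rx": 0, "ry": 0, "rz": 0, "jaw": 38}
    - {"x": 0.0004, "y": 0, "z": 0, "rx": 0, "ry": 0, "rz": 0, "jaw": 38}
    - {"x": 0.0004, "y": 0, "z": 0, "rx": 0, "ry": 0, "rz": 0, "jaw": 38}
    - {"x": 0.0004, "y": 0, "z": 0, "rx": 0, "ry": 0, "rz": 0, "jaw": 38}
    - {"x": 0.0004, "y": 0, "z": 0, "rx": 0, "ry": 0, "rz": 0, "jaw": 38}

```text
t: 15.8
position: [563.3, 6.4, 31.6]
eef_rot: [2.564, 1.807, -0.007]
ft_force: [-5.4, -9.9, 6.9]
finger_gap: 0.462
grasp_force: 23.8
```

Request:
apply_moves:
  plan:
    - {"x": 0.0004, "y": 0, "z": 0, "rx": 0, "ry": 0, "rz": 0, "jaw": 38}
    - {"x": 0.0004, "y": 0, "z": 0, "rx": 0, "ry": 0, "rz": 0, "jaw": 38}
    - {"x": 0.0004, "y": 0, "z": 0, "rx": 0, "ry": 0, "rz": 0, "jaw": 38}
    - {"x": 0.0004, "y": 0, "z": 0, "rx": 0, "ry": 0, "rz": 0, "jaw": 38}
    - {"x": 0.0004, "y": 0, "z": 0, "rx": 0, "ry": 0, "rz": 0, "jaw": 38}
    - {"x": 0.0004, "y": 0, "z": 0, "rx": 0, "ry": 0, "rz": 0, "jaw": 38}
    - {"x": 0.0004, "y": 0, "z": 0, "rx": 0, "ry": 0, "rz": 0, "jaw": 38}
    - {"x": 0.0004, "y": 0, "z": 0, "rx": 0, "ry": 0, "rz": 0, "jaw": 38}
    - {"x": 0.0004, "y": 0, "z": 0, "rx": 0, "ry": 0, "rz": 0, "jaw": 38}
    - {"x": 0.0004, "y": 0, "z": 0, "rx": 0, "ry": 0, "rz": 0, "jaw": 38}

```text
t: 16.63
position: [564.7, 10.2, 31.6]
eef_rot: [2.564, 1.807, -0.007]
ft_force: [-4.4, -7.8, 8.3]
finger_gap: 0.466
grasp_force: 23.8
```

Request:
apply_moves:
  plan:
    - {"x": 0.0004, "y": 0, "z": 0, "rx": 0, "ry": 0, "rz": 0, "jaw": 38}
    - {"x": 0.0004, "y": 0, "z": 0, "rx": 0, "ry": 0, "rz": 0, "jaw": 38}
    - {"x": 0.0004, "y": 0, "z": 0, "rx": 0, "ry": 0, "rz": 0, "jaw": 38}
    - {"x": 0.0004, "y": 0, "z": 0, "rx": 0, "ry": 0, "rz": 0, "jaw": 38}
    - {"x": 0.0004, "y": 0, "z": 0, "rx": 0, "ry": 0, "rz": 0, "jaw": 38}
    - {"x": 0.0004, "y": 0, "z": 0, "rx": 0, "ry": 0, "rz": 0, "jaw": 38}
    - {"x": 0.0004, "y": 0, "z": 0, "rx": 0, "ry": 0, "rz": 0, "jaw": 38}
    - {"x": 0.0004, "y": 0, "z": 0, "rx": 0, "ry": 0, "rz": 0, "jaw": 38}
    - {"x": 0.0004, "y": 0, "z": 0, "rx": 0, "ry": 0, "rz": 0, "jaw": 38}
    - {"x": 0.0004, "y": 0, "z": 0, "rx": 0, "ry": 0, "rz": 0, "jaw": 38}

```text
t: 17.47
position: [566.0, 13.9, 31.6]
eef_rot: [2.564, 1.807, -0.007]
ft_force: [-6.0, -9.3, 7.5]
finger_gap: 0.463
grasp_force: 23.8
```

Request:
apply_moves:
  plan:
    - {"x": 0.0004, "y": 0, "z": 0, "rx": 0, "ry": 0, "rz": 0, "jaw": 38}
    - {"x": 0.0004, "y": 0, "z": 0, "rx": 0, "ry": 0, "rz": 0, "jaw": 38}
    - {"x": 0.0004, "y": 0, "z": 0, "rx": 0, "ry": 0, "rz": 0, "jaw": 38}
    - {"x": 0.0004, "y": 0, "z": 0, "rx": 0, "ry": 0, "rz": 0, "jaw": 38}
    - {"x": 0.0004, "y": 0, "z": 0, "rx": 0, "ry": 0, "rz": 0, "jaw": 38}
    - {"x": 0.0004, "y": 0, "z": 0, "rx": 0, "ry": 0, "rz": 0, "jaw": 38}
    - {"x": 0.0004, "y": 0, "z": 0, "rx": 0, "ry": 0, "rz": 0, "jaw": 38}
    - {"x": 0.0004, "y": 0, "z": 0, "rx": 0, "ry": 0, "rz": 0, "jaw": 38}
    - {"x": 0.0004, "y": 0, "z": 0, "rx": 0, "ry": 0, "rz": 0, "jaw": 38}
    - {"x": 0.0004, "y": 0, "z": 0, "rx": 0, "ry": 0, "rz": 0, "jaw": 38}

```text
t: 18.3
position: [567.3, 17.8, 31.6]
eef_rot: [2.564, 1.807, -0.007]
ft_force: [-4.4, -7.5, 8.6]
finger_gap: 0.466
grasp_force: 23.8
```

```bash
python3 chk.py
```

```text
t 18.3 s 65.6997062088397 Fy -8.509995369054383 [(array([540.5, -56.4, 115.4]), 0.77)] []
```

Still up. I'll continue.

Request:
apply_moves:
  plan:
    - {"x": 0.0004, "y": 0, "z": 0, "rx": 0, "ry": 0, "rz": 0, "jaw": 38}
    - {"x": 0.0004, "y": 0, "z": 0, "rx": 0, "ry": 0, "rz": 0, "jaw": 38}
    - {"x": 0.0004, "y": 0, "z": 0, "rx": 0, "ry": 0, "rz": 0, "jaw": 38}
    - {"x": 0.0004, "y": 0, "z": 0, "rx": 0, "ry": 0, "rz": 0, "jaw": 38}
    - {"x": 0.0004, "y": 0, "z": 0, "rx": 0, "ry": 0, "rz": 0, "jaw": 38}
    - {"x": 0.0004, "y": 0, "z": 0, "rx": 0, "ry": 0, "rz": 0, "jaw": 38}
    - {"x": 0.0004, "y": 0, "z": 0, "rx": 0, "ry": 0, "rz": 0, "jaw": 38}
    - {"x": 0.0004, "y": 0, "z": 0, "rx": 0, "ry": 0, "rz": 0, "jaw": 38}
    - {"x": 0.0004, "y": 0, "z": 0, "rx": 0, "ry": 0, "rz": 0, "jaw": 38}
    - {"x": 0.0004, "y": 0, "z": 0, "rx": 0, "ry": 0, "rz": 0, "jaw": 38}

```text
t: 19.33
position: [568.7, 21.5, 31.6]
eef_rot: [2.564, 1.807, -0.007]
ft_force: [-5.7, -8.4, 7.2]
finger_gap: 0.463
grasp_force: 23.8
```

Request:
apply_moves:
  plan:
    - {"x": 0.0004, "y": 0, "z": 0, "rx": 0, "ry": 0, "rz": 0, "jaw": 38}
    - {"x": 0.0004, "y": 0, "z": 0, "rx": 0, "ry": 0, "rz": 0, "jaw": 38}
    - {"x": 0.0004, "y": 0, "z": 0, "rx": 0, "ry": 0, "rz": 0, "jaw": 38}
    - {"x": 0.0004, "y": 0, "z": 0, "rx": 0, "ry": 0, "rz": 0, "jaw": 38}
    - {"x": 0.0004, "y": 0, "z": 0, "rx": 0, "ry": 0, "rz": 0, "jaw": 38}
    - {"x": 0.0004, "y": 0, "z": 0, "rx": 0, "ry": 0, "rz": 0, "jaw": 38}
    - {"x": 0.0004, "y": 0, "z": 0, "rx": 0, "ry": 0, "rz": 0, "jaw": 38}
    - {"x": 0.0004, "y": 0, "z": 0, "rx": 0, "ry": 0, "rz": 0, "jaw": 38}
    - {"x": 0.0004, "y": 0, "z": 0, "rx": 0, "ry": 0, "rz": 0, "jaw": 38}
    - {"x": 0.0004, "y": 0, "z": 0, "rx": 0, "ry": 0, "rz": 0, "jaw": 38}

```text
t: 20.17
position: [570.6, 26.9, 31.6]
eef_rot: [2.565, 1.808, -0.003]
ft_force: [-2.3, -4.9, 7.4]
finger_gap: 0.462
grasp_force: 24.5
```

That jump of 5.7 mm with a fall in force looks like the drop.

```bash
python3 chk.py
```

```text
t 20.1667 s 75.35607212945152 Fy -5.359274913249105 [(array([543.8, -44.7, 105.8]), 0.46)] []
```

The knob is now at z 105.8 (115 before), so the pin has dropped. I'll let go and back off straight up.

Request:
apply_moves:
  plan:
    - {"x": -0.001, "y": 0, "z": 0, "rx": 0, "ry": 0, "rz": 0, "jaw": 50}
    - {"x": 0, "y": 0, "z": 0, "rx": 0, "ry": 0, "rz": 0, "jaw": 65}
    - {"x": 0, "y": 0, "z": 0, "rx": 0, "ry": 0, "rz": 0, "jaw": 80}
    - {"x": 0, "y": 0, "z": 0, "rx": 0, "ry": 0, "rz": 0, "jaw": 80}
    - {"x": 0, "y": 0, "z": 0, "rx": 0, "ry": 0, "rz": 0, "jaw": 80}
    - {"x": 0, "y": 0, "z": 0, "rx": 0, "ry": 0, "rz": 0, "jaw": 80}
    - {"x": 0, "y": 0, "z": -0.02, "rx": 0, "ry": 0, "rz": 0, "jaw": 80}
    - {"x": 0, "y": 0, "z": -0.03, "rx": 0, "ry": 0, "rz": 0, "jaw": 80}
    - {"x": 0, "y": 0, "z": -0.03, "rx": 0, "ry": 0, "rz": 0, "jaw": 80}
    - {"x": 0, "y": 0, "z": -0.03, "rx": 0, "ry": 0, "rz": 0, "jaw": 80}

```text
t: 21.2
position: [569.7, 27.9, 141.0]
eef_rot: [-2.567, -1.81, 0.001]
ft_force: [0.6, 0.8, 0.4]
finger_gap: 0.803
grasp_force: 0.0
```

Request:
apply_moves:
  plan:
    - {"x": 0.03, "y": 0, "z": -0.02, "rx": 0, "ry": 0, "rz": 0, "jaw": 80}
    - {"x": 0.03, "y": 0, "z": -0.02, "rx": 0, "ry": 0, "rz": 0, "jaw": 80}
    - {"x": 0.03, "y": 0, "z": -0.02, "rx": 0, "ry": 0, "rz": 0, "jaw": 80}
    - {"x": 0.03, "y": 0, "z": 0, "rx": 0, "ry": 0, "rz": 0, "jaw": 80}
    - {"x": 0.03, "y": 0, "z": 0, "rx": 0, "ry": 0, "rz": 0, "jaw": 80}
    - {"x": 0, "y": 0, "z": 0, "rx": 0, "ry": 0, "rz": 0, "jaw": 80}
    - {"x": 0, "y": 0, "z": 0, "rx": 0, "ry": 0, "rz": 0, "jaw": 80}
    - {"x": 0, "y": 0, "z": 0, "rx": 0, "ry": 0, "rz": 0, "jaw": 80}
    - {"x": 0, "y": 0, "z": 0, "rx": 0, "ry": 0, "rz": 0, "jaw": 80}
    - {"x": 0, "y": 0, "z": 0, "rx": 0, "ry": 0, "rz": 0, "jaw": 80}

```text
t: 22.03
position: [620.3, 167.8, 200.3]
eef_rot: [2.569, 1.808, -0.001]
ft_force: [-0.7, -0.3, 0.2]
finger_gap: 0.8
grasp_force: 0.0
```

```bash
python3 chk.py; python3 - <<'E'
from h import *; from cell import robot
f=robot.grab_frame("top"); u,v=topix(f,[544.5,-44.5,106]).astype(int); print(u,v)
cv2.imwrite("pics/end.png",cv2.resize(f["color"][v-45:v+45,u-60:u+60,::-1],None,fx=6,fy=6,interpolation=2))
E
```

```text
t 22.0333 s 224.83145963368514 Fy -0.5108966350820225 [(array([542.8, -44.9, 103.9]), 0.49)] [(array([ 597. , -244.6,   26.2]), 0.48)]
286 224
```

View pics/end.png

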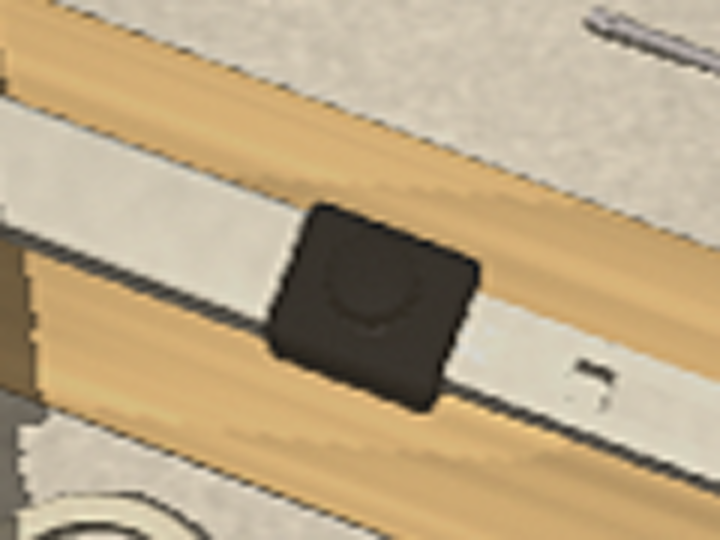

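The crop shows the knob at (372,280) low over the collar. The first hole lies well behind it at (595,370). The knob's height of 103.9 equals the starting reading, and the arm is clear, so I'll hand in.

```bash
python3 -c "
from cell import robot
print(robot.sign_off())"
```

```text
the job is handed in; nothing more can be done
None
```

The leg is lengthened by about 75 mm and the plunger has dropped home in the second hole; its knob reads the same height as at the start. The arm has let go and is clear, and the job was handed in at about 22 s, though the hand-in returned no verdict.

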